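# Long-exposure picture at the fossil microscope

### The arm

A 6-joint arm with a two-finger parallel gripper is mounted at the origin on the work surface. World frame = base frame: x ahead of the robot, y to its left, z up, the work surface at z = 0. Lengths are in mm, angles in rad, forces in N, time in s.
With the tool pointing down it reaches from about 350 to 800 mm from the base axis. Payload 7.3 kg.
Tool frame: the origin (TCP) lies midway between the tips of the shut fingers; the grasp point (between the pads) lies 19 mm behind it; z points along the fingers, y is the line along which they close (so a half turn about z gives the same grasp; the last joint's range is limited). The gripper opens to 85 mm and grips with 20 to 120 N. Pads are 22 mm wide; open, the fingers measure 114 mm over their backs; the gripper's body (76 mm by 85 mm) begins 54 mm behind the grasp point. The pads swing forward as they close: fully open they stand 13 mm farther back than shut.
Start: joints at [1.152, 0.342, 1.524, -0, 1.275, -0.146], TCP at [141.435, 505.609, 231.322] pointing down, gripper open.
Joint ranges: [-2.53, 2.53], [-0.77, 2.02], [0.04, 2.7], [-1, 4.14], [0.28, 2.66], [-3.11, 3.11]. Speed limits (rad/s): [2.57, 2.57, 3.14, 3.14, 3.14, 3.14].

### API

Orientations are given as a unit quaternion [w, x, y, z].
In Python, from plant import ctrl gives the robot as it stands.
- The arm moves only by the shell command python3 -m crank 'ROWS' [FORCE]. ROWS is JSON, a list of rows, each an object of numbers: "rx", "ry", "rz": the turn, a rotation vector about the tool's x, y, z normalised to -1 to 1, where 1 is 2 pi rad; "dx", "dy", "dz": the shift along the tool's x, y, z normalised to -1 to 1, where 1 is 0.15 m; "gripper": the opening, from 0 (shut) to 1 (fully open). A call has 1 to 8 rows; each row is the pose to reach, as a shift and turn from the pose commanded when the call began, along the tool's axes at that moment, turning the shorter way round; what a row does not reach only later rows make up. A row lasts 1/10 s, in which the tool goes at most 50 mm and 8.59 degrees, less where a joint would pass 70% of its speed; a pose out of reach is approached as far as the arm can. A call with a number of a shift or a turn outside -1 to 1 is refused whole. A call with a gripper value outside its range is refused whole. The fingers move at their own pace and stop on an object; FORCE is the grip in N (left out, the last holds). Time passes only in rows, so rows that repeat a pose let the fingers close. It gives the time, the measured TCP pose, the force, the opening and the grip force at its end, in the units of the state.
- ctrl.read_state(): the state, without advancing time (a new reading comes with each control period).
- ctrl.snapshot(name): name is "scene" or "top" or "wrist"; returns a dict with "pixels" (400x640x3 uint8, red, green, blue), "z_map" (400x640 float32, mm along the optical axis (not along the pixel's ray), 0 where there is no reading), "mtx" (3x3 intrinsics, pixels), "origin" and "orientation" of the camera in the world; the wrist camera has in their place "tool_from_camera" (4x4, takes a point from camera to tool coordinates, whose origin is the TCP and whose axes are the flange's). Camera axes: x right, y down, z forward; pixel columns grow to the right and rows downward; lengths in mm; the calibration is good to about 2 mm. A picture is of the moment at which its call begins: read the wrist's pose just before it.
- ctrl.job_done(): hands the job in; it is judged then, once.
Trained networks look in a picture, given as the dict that the camera call returned (one of the last four; its "shot" number tells which), for a name from the list of things; names that differ only in an ending like _2 or _b are one class to them, and where a whole thing is asked for, a point or a joint stands for the part that bears it (a point fixed in the world has none). Each returns a list of dicts, best first, with "score" (0 to 1); they miss things now and then, are a little off and sometimes report something else, mostly with a low value. They report only what shows in the picture. A call takes as long as a camera call. They do not tell look-alikes from the thing itself.
- ctrl.cut_out(picture, target): "region" (400x640 bool, what is visible of it) and "box" ([left, top, right, bottom] in pixels, round what is visible of it).
The state is a dict: "time_s": time; "qpos": joint angles; "joint_vel": joint speeds; "tau": joint torques, N m; "eef_pos": TCP position; "eef_rot": TCP orientation; "ft_force": force on the tool from outside, world axes, zero at the start; "torque": the same for the moment, N m; "grip_width": finger opening in mm; "grasp_force": force on a finger pad.
Only numpy, scipy, OpenCV 4.12 (cv2) and the standard library are available. Lean on these libraries where they do the work, as an engineer would, in place of code of your own. Each camera call takes 0.05 s, during which the arm holds its last target. There are 200 camera calls.

### The job

Take a long-exposure picture of the fossil under the microscope: with the fingertips, switch on the lamp by pressing down the raised end of the rocker on the lamp box, then push the square focus-lock key fully down (it stays down), and then press the large round shutter key fully down and finish while still holding it down. Do not press the bar-shaped erase key, and leave the key pods and everything else on the bench standing where they are, with nothing picked up.

Things in the scene. Friction and masses are not known exactly. Their poses are not given: they have to be found in the camera images.
- lamp_box: Fixed grey lamp box, 120 (x) x 110 (y) x 55 mm high, any yaw; origin at the centre of its underside, z up. In the middle of its top is a black rocker plate, 60 mm long (along the box's x), 28 mm wide, hinged across its middle, 72 mm above the table there. At first the half towards the box's +x is raised; switched on, it is the low one.
- rocker_high_end (a point): Point on the rocker's upper face, on its centre line, 22 mm from the hinge, on the end that starts raised (about 77 mm above the table at first, about 67 mm when switched on). Moves with the rocker. Its x axis points along the rocker from the hinge to that end.
- lamp_rocker (a joint): Tilt of the rocker: 0 off (named end fully raised), 0.44 rad on (named end fully down). Stays where it is left; 2 to 4 N pressed straight down near the raised end moves it.
- focus_pod: Loose flat white pod, 64 x 64 mm, 25 mm high, 0.3 kg, standing on rubber on the table; origin at the centre of its underside, z up. In its top sits one black key, a square one, 30 x 30 mm: the focus-lock key, whose top is 36 mm above the table when up.
- focus_key_top (a point): Centre of the upper face of the square focus-lock key; moves with it.
- focus_key (a joint): Travel of the focus-lock key: about 0 up, 0.006 m fully down (its top then still stands 5 mm proud of the pod). No spring: about 3 N pushes it and it stays where it is left.
- shutter_pod: Loose flat white pod, 64 x 64 mm, 25 mm high, 0.3 kg, standing on rubber on the table; origin at the centre of its underside, z up. In its top sits one black key, a round one, 40 mm across: the shutter key, whose top is 36 mm above the table when up.
- shutter_key_top (a point): Centre of the upper face of the round shutter key; moves with it.
- shutter_key (a joint): Travel of the shutter key: 0 up, 0.006 m fully down (5 mm still proud of the pod). Sprung: 1.5 N starts it, 5 N takes it fully down, and it comes up again when let go.
- erase_pod: Loose flat white pod, 64 x 64 mm, 25 mm high, 0.3 kg, standing on rubber on the table; origin at the centre of its underside, z up. In its top sits one black key, a long narrow bar, 16 x 54 mm: the erase key, which is not to be pressed, whose top is 36 mm above the table when up.
- erase_key (a joint): Travel of the erase key: 0 up, 0.006 m down; sprung.
- leg_bone: Brown fossil leg bone lying flat, loose, about 162 mm long along its x, 58 mm wide and 32 mm high at the knuckles; origin under its middle.
- glue_bottle: Small white glue bottle, loose, standing, 34 mm across, 75 mm high; origin under its base.
- brush: Brush lying flat, loose, 160 mm long along its x; a bystander.
- ring_cap: Small red plastic ring lying flat, loose, 38 mm across, 12 mm high; a bystander.
- tape_roll: Roll of pale tape lying flat, loose, 84 mm across, 24 mm high; a bystander.
- jar: Glass jar with a white cap, loose, standing, 60 mm across, 70 mm high; a bystander.
- spray_bottle: White bottle, loose, standing, 60 mm across, 150 mm high; a bystander. (A fixed microscope 0.4 m high stands farther out at the right-hand edge, and a fixed cardboard tray 40 mm high beyond the pods at x above 0.74.)
Not all that is in view belongs to the job. Of the things like the lamp_box, leave any that is brown; of the rest the smaller one is meant.

How it is judged:
By the outcome, as a careful person would: the job done as asked, in the order asked, and still so for the second after the job is handed in, while the arm keeps its last pose, push and grip.
It also fails if it takes over 43 s, if anything falls off the work surface, if the arm or the gripper's body presses on something with over 40 N, if the wrist force passes 120 N, or if a joint passes its speed limit or range.

## Working session

There is one attempt and no reset: what is moved stays moved. The work goes in short steps, Python scripts to look and compute and a shell command to move; the robot and the scene stay as the last step left them, time stands still between calls to the robot, and variables do not carry over. Pictures are saved under pics/ and viewed, at most 10 in all, crops included, and the job is handed in when it is done.

```bash
mkdir -p pics; ls
cat > h.py <<'E'
import numpy as np,cv2
from scipy.spatial.transform import Rotation as R
from plant import ctrl
def rot(q): return R.from_quat([q[1],q[2],q[3],q[0]]).as_matrix()
def cam(s,st=None):
    if 'tool_from_camera' in s:
        T=np.array(s['tool_from_camera']);Rt=rot(st['eef_rot'])
        return Rt@T[:3,:3],Rt@T[:3,3]+np.array(st['eef_pos'])
    return rot(s['orientation']),np.array(s['origin'])
def cloud(s,st=None):
    Rc,t=cam(s,st);z=s['z_map'];K=s['mtx'];v,u=np.mgrid[:400,:640]
    P=np.stack([(u-K[0][2])/K[0][0]*z,(v-K[1][2])/K[1][1]*z,z],-1)
    W=P@Rc.T+t; W[z==0]=np.nan
    return W
def snap(n):
    st=ctrl.read_state();s=ctrl.snapshot(n);return s,st,cloud(s,st)
def save(n,img): cv2.imwrite('pics/'+n+'.png',np.ascontiguousarray(img[...,::-1]))
E
python3 - <<'E'
from h import *
st=ctrl.read_state();print(st)
for n in['top','scene']:
    s,st,W=snap(n);save(n,s['pixels'])
    for t in['lamp_box','focus_pod','shutter_pod','erase_pod','rocker_high_end','focus_key_top','shutter_key_top']:
        for d in ctrl.cut_out(s,t)[:3]:
            m=d['region'];p=W[m];print(n,t,round(d['score'],2),np.round(d['box']),np.round(np.nanmedian(p,0)),np.round(np.nanpercentile(p[:,2],95)))
E
```

```text
pics
{'time_s': 0.0, 'qpos': array([ 1.15203319e+00,  3.42754613e-01,  1.52506803e+00,  3.56081054e-06,
        1.27537158e+00, -1.45997970e-01]), 'joint_vel': array([-0.00101757, -0.00018272, -0.00055055,  0.00015429, -0.00049739,
        0.00079966]), 'tau': array([-1.68512510e-03, -4.33680117e+01, -2.46014911e+01, -2.37242430e-04,
        7.90220074e-03,  2.34146006e-05]), 'eef_pos': array([141.23833799, 505.21351987, 230.59159913]), 'eef_rot': array([-2.24768112e-04,  1.35960658e-01,  9.90713913e-01, -7.68594578e-04]), 'ft_force': array([ 0.08761913,  0.39432947, -0.09826117]), 'torque': array([-0.00614768, -0.05922563,  0.00402066]), 'grasp_force': 0.0, 'grip_width': 85.31969458216939}
top lamp_box 0.84 [214. 235. 283. 306.] [258. 271.  69.] 92.0
top lamp_box 0.67 [223. 169. 273. 214.] [477. 272.  56.] 74.0
top lamp_box 0.56 [299. 216. 341. 262.] [340.  64.  53.] 70.0
top focus_pod 0.85 [425. 170. 446. 190.] [ 514. -261.   25.] 38.0
top focus_pod 0.43 [427. 177. 440. 187.] [ 514. -264.   36.] 40.0
top shutter_pod 0.8 [354. 128. 383. 155.] [627. -76.  26.] 40.0
top shutter_pod 0.
[... 568 characters left out ...]
 261.  52.] 69.0
scene lamp_box 0.86 [282. 173. 327. 213.] [373.  53.  49.] 65.0
scene focus_pod 0.93 [191. 248. 221. 276.] [ 532. -267.   23.] 36.0
scene shutter_pod 0.57 [271. 257. 308. 286.] [643. -82.  23.] 36.0
scene erase_pod 0.82 [328. 216. 362. 241.] [532. 112.  22.] 35.0
scene erase_pod 0.35 [377. 185. 402. 194.] [485. 271.  71.] 77.0
scene rocker_high_end 0.73 [380. 184. 400. 194.] [485. 272.  71.] 77.0
scene rocker_high_end 0.5 [347. 150. 365. 157.] [271. 271.  88.] 96.0
scene rocker_high_end 0.48 [298. 178. 313. 185.] [349.  61.  68.] 73.0
scene focus_key_top 0.53 [199. 247. 211. 268.] [ 524. -265.   34.] 37.0
scene shutter_key_top 0.77 [285. 262. 302. 275.] [637. -80.  35.] 37.0
```

View pics/top.png

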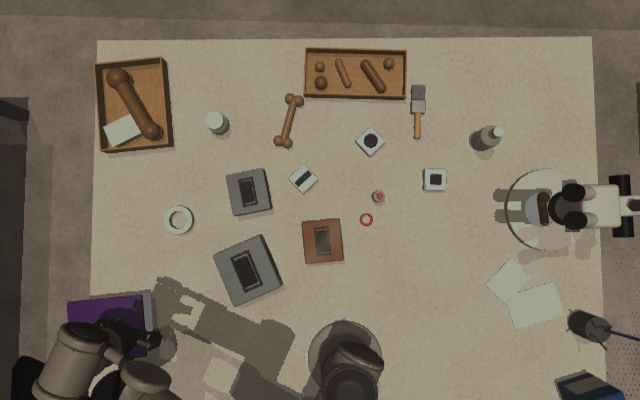

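View pics/scene.png

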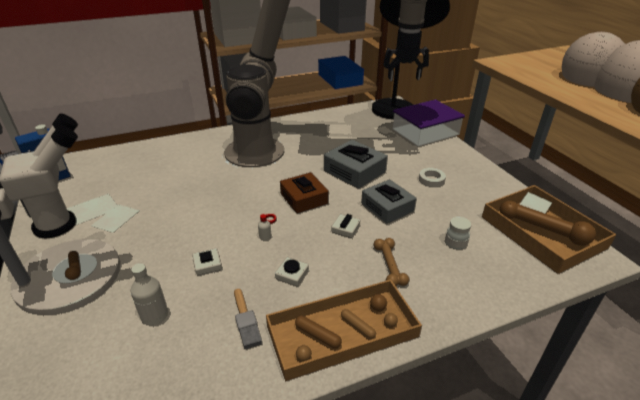

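The scene holds three rocker boxes, by top-view pixel:
- a large grey one at (248,270)
- a small grey one at (248,192)
- a brown one at (322,240)

The small grey one at about (478,272) mm fits: it isn't brown, and it is the smaller of the other two. The focus pod is at (435,180), the shutter pod at (370,141) and the erase pod at (303,180). I'll confirm the box with one crop.

Run:
```python
from h import *
s,st,W=snap('top');a=cv2.resize(s['pixels'][160:310,205:350],None,fx=3,fy=3,interpolation=cv2.INTER_CUBIC)
s2,st,W2=snap('scene');b=cv2.resize(s2['pixels'][140:225,275:425],None,fx=2.9,fy=2.9,interpolation=cv2.INTER_CUBIC)
c=np.zeros((max(len(a),len(b)),800,3),np.uint8);c[:len(a),:a.shape[1]]=a;w=min(b.shape[1],800-a.shape[1]);c[:len(b),a.shape[1]:a.shape[1]+w]=b[:,-w:]
save('crop',c)
for s_,W_ in((s,W),(s2,W2)):
  for t in['lamp_box']:
    for d in ctrl.cut_out(s_,t)[:3]:
        m=d['region'];p=W_[m];p=p[np.isfinite(p[:,0])]
        q=p[(p[:,2]>45)]
        r=cv2.minAreaRect(q[:,:2].astype(np.float32));print('box',np.round(r[0]),np.round(r[1]),round(r[2],1))
  for d in ctrl.cut_out(s_,'rocker_high_end')[:3]:
        p=W_[d['region']];p=p[np.isfinite(p[:,0])];p=p[p[:,2]>58]
        r=cv2.minAreaRect(p[:,:2].astype(np.float32));A=np.c_[p[:,:2]-p[:,:2].mean(0),np.ones(len(p))]
        print('rk',np.round(r[0]),np.round(r[1]),round(r[2],1),np.linalg.lstsq(A,p[:,2],rcond=None)[0].round(3),len(p))
s,st,W=snap('wrist');print(np.round(s['tool_from_camera'],3),s['mtx'],rot(st['eef_rot']).round(3))
```

```text
box [339.  64.] [119. 109.] 5.9
box [257. 276.] [157. 147.] 23.2
box [479. 276.] [121. 111.] 11.6
rk [340.  64.] [57. 27.] 4.9 [2.4200e-01 1.4000e-02 6.9029e+01] 190
rk [478. 277.] [60. 31.] 10.8 [2.0100e-01 2.5000e-02 7.2306e+01] 217
rk [255. 278.] [83. 45.] 25.9 [2.0200e-01 1.0000e-03 8.8204e+01] 449
box [344.  63.] [122. 110.] 6.4
box [687. 370.] [51. 53.] 9.8
box [262. 275.] [159. 151.] 22.7
rk [252. 275.] [ 63. 108.] 88.2 [ 0.193  0.141 85.374] 198
rk [342.  62.] [61. 27.] 5.1 [1.7400e-01 5.1000e-02 6.7333e+01] 95
[[   0.      -0.952   -0.306   78.57 ]
 [   1.       0.      -0.      -0.178]
 [   0.      -0.306    0.952 -142.438]
 [   0.       0.       0.       1.   ]] [[280.35136994   0.         319.34606753]
 [  0.         280.35136994 197.99314067]
 [  0.           0.           1.        ]] [[-0.963  0.269  0.   ]
 [ 0.269  0.963  0.   ]
 [ 0.     0.    -1.   ]]
```

View pics/crop.png

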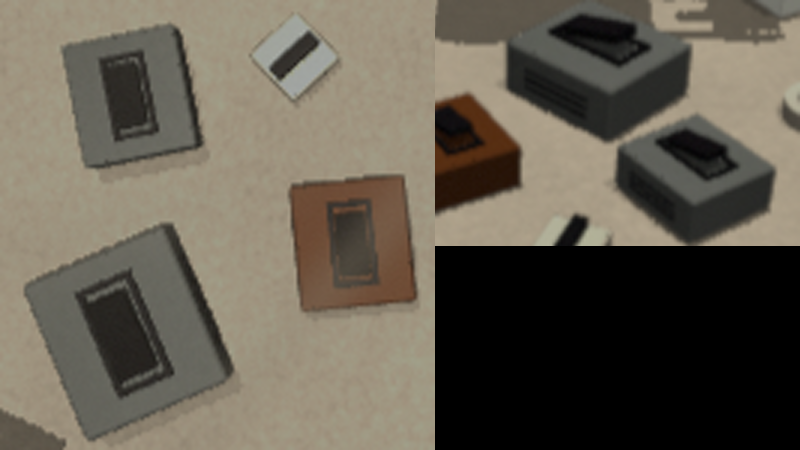

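The crop shows the small grey box, at top left of the crop and lower right of the scene inset. Its raised end points away from the robot (+x) at a yaw of about 11°. The target point is about (500,281).

```bash
python3 -m crank '[{"dx":-0.3,"dy":-0.09,"dz":0,"gripper":0},{"dx":-0.6,"dy":-0.18,"dz":0,"gripper":0},{"dx":-0.9,"dy":-0.27,"dz":0,"gripper":0},{"dx":-0.9,"dy":-0.27,"dz":0,"gripper":0}]'
python3 -m crank '[{"dx":-0.3,"dy":-0.09,"dz":0,"gripper":0},{"dx":-0.6,"dy":-0.18,"dz":0,"gripper":0},{"dx":-0.9,"dy":-0.27,"dz":0,"gripper":0},{"dx":-0.9,"dy":-0.27,"dz":0,"gripper":0}]'
python3 -m crank '[{"dx":-0.3,"dy":-0.09,"dz":0.1,"gripper":0},{"dx":-0.6,"dy":-0.18,"dz":0.3,"gripper":0},{"dx":-0.9,"dy":-0.26,"dz":0.5,"gripper":0},{"dx":-0.9,"dy":-0.26,"dz":0.5,"gripper":0},{"dx":-0.9,"dy":-0.26,"dz":0.5,"gripper":0}]'
python3 - <<'E'
from h import *
s,st,W=snap('wrist');save('w1',s['pixels']);print(st['eef_pos'],st['eef_rot'],st['ft_force'])
for d in ctrl.cut_out(s,'lamp_box')[:3]:
    p=W[d['region']];p=p[np.isfinite(p[:,0])];q=p[p[:,2]>45]
    if len(q)>9:r=cv2.minAreaRect(q[:,:2].astype(np.float32));print('box',d['box'],r)
for d in ctrl.cut_out(s,'rocker_high_end')[:3]:
    p=W[d['region']];p=p[np.isfinite(p[:,0])]
    if len(p)<9: continue
    p=p[p[:,2]>58];r=cv2.minAreaRect(p[:,:2].astype(np.float32));A=np.c_[p[:,:2]-p[:,:2].mean(0),np.ones(len(p))]
    print('rk',d['score'],d['box'],r,np.linalg.lstsq(A,p[:,2],rcond=None)[0].round(3),len(p))
E
```

```text
[141.42520224 505.60081226 231.32328361] [2.12541082e-05 1.35967412e-01 9.90713309e-01 3.74926126e-05] [ 0.83489723 -0.15910452 -0.1510743 ]
box [93.1, 217.2, 263.2, 333.3] ((225.58782958984375, 346.147705078125), (156.90115356445312, 296.40032958984375), 23.066267013549805)
box [24.5, 316.6, 94.2, 381.5] ((201.51495361328125, 216.50387573242188), (43.25372314453125, 483.9586486816406), 27.32045555114746)
rk 0.63 [132.4, 283.9, 169.3, 308.8] ((232.06451416015625, 258.045166015625), (20.833356857299805, 54.11155700683594), 22.826335906982422) [3.0900e-01 6.0000e-02 8.1013e+01] 491$[0]: bad value
$[0]: bad value
$[0]: bad value
```

View pics/w1.png

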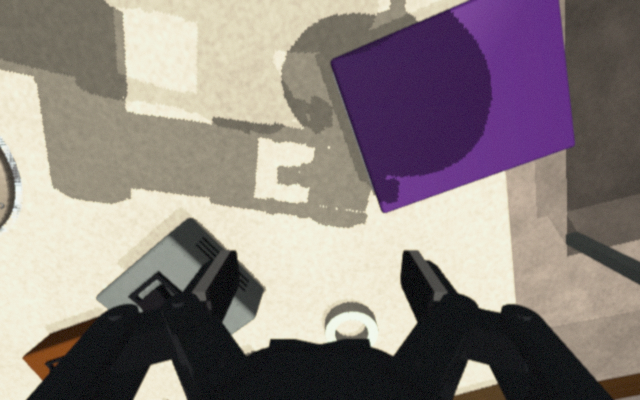

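The rows were refused, probably because each row needs all seven fields. This picture still shows the start pose: purple book at the top right, large grey box at (180,275). I'll resend with every field.

```bash
python3 -m crank '[{"rx":0,"ry":0,"rz":0,"dx":-0.3,"dy":-0.09,"dz":0,"gripper":0},{"rx":0,"ry":0,"rz":0,"dx":-0.6,"dy":-0.18,"dz":0,"gripper":0},{"rx":0,"ry":0,"rz":0,"dx":-0.9,"dy":-0.27,"dz":0,"gripper":0},{"rx":0,"ry":0,"rz":0,"dx":-0.9,"dy":-0.27,"dz":0,"gripper":0}]' &&
python3 -m crank '[{"rx":0,"ry":0,"rz":0,"dx":-0.3,"dy":-0.09,"dz":0,"gripper":0},{"rx":0,"ry":0,"rz":0,"dx":-0.6,"dy":-0.18,"dz":0,"gripper":0},{"rx":0,"ry":0,"rz":0,"dx":-0.9,"dy":-0.27,"dz":0,"gripper":0},{"rx":0,"ry":0,"rz":0,"dx":-0.9,"dy":-0.27,"dz":0,"gripper":0}]' &&
python3 -m crank '[{"rx":0,"ry":0,"rz":0,"dx":-0.3,"dy":-0.09,"dz":0.1,"gripper":0},{"rx":0,"ry":0,"rz":0,"dx":-0.6,"dy":-0.18,"dz":0.3,"gripper":0},{"rx":0,"ry":0,"rz":0,"dx":-0.9,"dy":-0.26,"dz":0.5,"gripper":0},{"rx":0,"ry":0,"rz":0,"dx":-0.9,"dy":-0.26,"dz":0.5,"gripper":0},{"rx":0,"ry":0,"rz":0,"dx":-0.9,"dy":-0.26,"dz":0.5,"gripper":0}]'
cat > m.py <<'E'
from h import *
import sys
def box():
    s,st,W=snap('wrist');save(sys.argv[1],s['pixels']);print(st['time_s'],st['eef_pos'],st['eef_rot'],st['ft_force'])
    for d in ctrl.cut_out(s,'lamp_box')[:3]:
        p=W[d['region']];p=p[np.isfinite(p[:,0])];q=p[p[:,2]>45]
        if len(q)>9:r=cv2.minAreaRect(q[:,:2].astype(np.float32));print('box',d['box'],r)
    for d in ctrl.cut_out(s,'rocker_high_end')[:3]:
        p=W[d['region']];p=p[np.isfinite(p[:,0])]
        if len(p)<9: continue
        p=p[p[:,2]>58];r=cv2.minAreaRect(p[:,:2].astype(np.float32));A=np.c_[p[:,:2]-p[:,:2].mean(0),np.ones(len(p))]
        print('rk',d['score'],d['box'],r,np.linalg.lstsq(A,p[:,2],rcond=None)[0].round(3),len(p))
if __name__=='__main__': box()
E
python3 m.py w2
```

```text
time_s: 1.7
eef_pos: [264.6, 427.8, 231.3]
eef_rot: [0.001, 0.139, 0.99, -0.0]
ft_force: [0.1, 0.5, -0.3]
grip_width: 28.6
grasp_force: 0.0
time_s: 2.1
eef_pos: [383.4, 352.6, 231.1]
eef_rot: [0.001, 0.139, 0.99, -0.0]
ft_force: [-0.4, 0.5, -0.4]
grip_width: -0.2
grasp_force: 0.0
time_s: 2.6
eef_pos: [498.8, 280.7, 154.8]
eef_rot: [-0.001, 0.137, 0.991, -0.001]
ft_force: [-0.8, -0.1, -0.7]
grip_width: 0.1
grasp_force: 0.0
2.6 [498.78751744 280.72313517 154.82395113] [-1.43513950e-03  1.36856796e-01  9.90589652e-01 -5.46260075e-04] [-0.81395964 -0.13311291 -0.6876891 ]
box [221.8, 89.9, 387.4, 258.3] ((479.01007080078125, 275.6934814453125), (119.19410705566406, 109.92728424072266), 11.407671928405762)
box [181.6, 0.0, 297.7, 58.2] ((344.8865051269531, 255.445068359375), (64.0246353149414, 27.95076560974121), 78.93765258789062)
rk 0.95 [0.0, 48.2, 29.9, 129.5] ((348.1452941894531, 75.59584045410156), (24.197486877441406, 55.34387969970703), 67.03871154785156) [ 2.4000e-01 -6.3000e-02  6.8406e+01] 1361
rk 0.9 [279.0, 147.5, 338.5, 224.0] ((481.97247314453125, 275.0173645019531), (65.37947082519531, 30.614429473876953), 11.652408599853516) [2.0700e-01 2.8000e-02 7.1293e+01] 2376
```

View pics/w2.png

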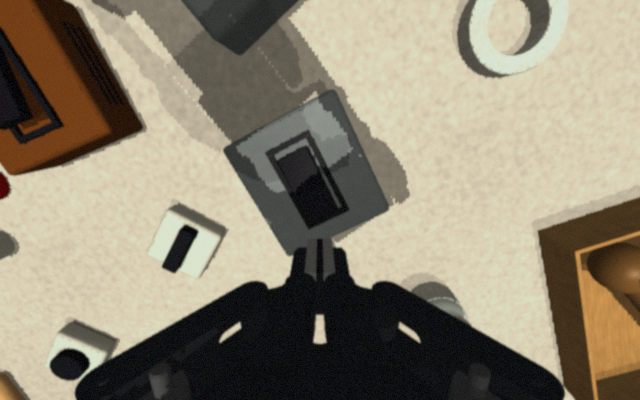

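The picture shows the small grey box directly under the shut fingers, with its rocker at (310,186). Its raised end is nearest the fingertips at (320,240), and the erase pod is at (187,240). I'll press about 25 mm from the hinge, lowering step by step.

```bash
python3 -m crank '[{"rx":0,"ry":0,"rz":0,"dx":-0.03,"dy":0.01,"dz":0.2,"gripper":0},{"rx":0,"ry":0,"rz":0,"dx":-0.03,"dy":0.01,"dz":0.42,"gripper":0},{"rx":0,"ry":0,"rz":0,"dx":-0.03,"dy":0.01,"dz":0.48,"gripper":0},{"rx":0,"ry":0,"rz":0,"dx":-0.03,"dy":0.01,"dz":0.51,"gripper":0},{"rx":0,"ry":0,"rz":0,"dx":-0.03,"dy":0.01,"dz":0.53,"gripper":0},{"rx":0,"ry":0,"rz":0,"dx":-0.03,"dy":0.01,"dz":0.55,"gripper":0},{"rx":0,"ry":0,"rz":0,"dx":-0.03,"dy":0.01,"dz":0.56,"gripper":0},{"rx":0,"ry":0,"rz":0,"dx":-0.03,"dy":0.01,"dz":0.56,"gripper":0}]'
```

```text
time_s: 3.55
eef_pos: [504.6, 281.5, 73.2]
eef_rot: [0.001, 0.136, 0.991, 0.001]
ft_force: [0.1, 0.6, 1.9]
grip_width: 0.1
grasp_force: 1.0
```

Contact is made and the rocker is moving, so I'll continue in small steps.

```bash
python3 -m crank '[{"rx":0,"ry":0,"rz":0,"dx":0,"dy":0,"dz":0.014,"gripper":0},{"rx":0,"ry":0,"rz":0,"dx":0,"dy":0,"dz":0.027,"gripper":0},{"rx":0,"ry":0,"rz":0,"dx":0,"dy":0,"dz":0.027,"gripper":0}]'
python3 -m crank '[{"rx":0,"ry":0,"rz":0,"dx":0,"dy":0,"dz":0.01,"gripper":0},{"rx":0,"ry":0,"rz":0,"dx":0,"dy":0,"dz":0.01,"gripper":0}]'
```

```text
time_s: 3.85
eef_pos: [504.6, 281.3, 68.5]
eef_rot: [0.001, 0.136, 0.991, 0.0]
ft_force: [3.5, 1.4, 3.7]
grip_width: -0.1
grasp_force: 2.1
time_s: 4.05
eef_pos: [504.7, 281.3, 67.9]
eef_rot: [0.001, 0.136, 0.991, 0.001]
ft_force: [2.7, 0.1, 9.6]
grip_width: -0.2
grasp_force: 5.0
```

```bash
python3 -m crank '[{"rx":0,"ry":0,"rz":0,"dx":0,"dy":0,"dz":0.008,"gripper":0},{"rx":0,"ry":0,"rz":0,"dx":0,"dy":0,"dz":0.008,"gripper":0}]'
python3 -m crank '[{"rx":0,"ry":0,"rz":0,"dx":0,"dy":0,"dz":-0.3,"gripper":0},{"rx":0,"ry":0,"rz":0,"dx":0,"dy":0,"dz":-0.6,"gripper":0},{"rx":0,"ry":0,"rz":0,"dx":0,"dy":0,"dz":-0.6,"gripper":0},{"rx":0,"ry":0,"rz":0,"dx":0,"dy":0,"dz":-0.6,"gripper":0}]'
python3 m.py w3
python3 - <<'E'
from h import *
s,st,W=snap('scene')
for t in['focus_pod','shutter_pod','erase_pod']:
  d=ctrl.cut_out(s,t)[0];m=d['region'];p=W[m];p=p[np.isfinite(p[:,0])]
  r=cv2.minAreaRect(p[p[:,2]>15][:,:2].astype(np.float32));k=p[p[:,2]>31];print(t,r,k.mean(0),cv2.minAreaRect(k[:,:2].astype(np.float32)))
s,st,W=snap('top')
for t in['focus_pod','shutter_pod','erase_pod']:
  d=ctrl.cut_out(s,t)[0];m=d['region'];p=W[m];p=p[np.isfinite(p[:,0])]
  r=cv2.minAreaRect(p[p[:,2]>15][:,:2].astype(np.float32));k=p[p[:,2]>31];print(t,r,k.mean(0),cv2.minAreaRect(k[:,:2].astype(np.float32)))
E
```

```text
time_s: 4.25
eef_pos: [504.8, 281.4, 67.7]
eef_rot: [0.001, 0.136, 0.991, 0.001]
ft_force: [-0.2, -1.2, 17.1]
grip_width: 0.1
grasp_force: 8.2
time_s: 4.65
eef_pos: [503.2, 280.9, 155.6]
eef_rot: [-0.0, 0.136, 0.991, -0.0]
ft_force: [-0.5, -1.1, -0.5]
grip_width: 0.2
grasp_force: 0.0
4.65 [503.16696784 280.94752264 155.58576282] [-3.85753182e-04  1.35954448e-01  9.90715001e-01 -1.61961794e-04] [-0.45104954 -1.08154882 -0.50626386]
box [220.1, 81.4, 387.5, 250.1] ((478.9381103515625, 275.6019287109375), (119.16386413574219, 109.93450927734375), 11.487838745117188)
box [181.1, 0.0, 289.6, 51.3] ((346.5169982910156, 253.70553588867188), (54.90339660644531, 23.56654167175293), 80.14025115966797)
rk 0.78 [0.3, 46.4, 25.1, 122.6] ((350.7768859863281, 75.74131774902344), (24.19496726989746, 51.84495162963867), 65.25212097167969) [ 2.5200e-01 -1.0000e-03  6.8385e+01] 1153
rk 0.57 [277.3, 140.7, 334.7, 213.9] ((479.99652099609375, 274.2782897949219), (60.00841522216797, 31.252588272094727), 11.406048774719238) [-2.0500e-01 -4.6000e-02  7.1939e+01] 2295
focus_pod ((518.2517700195312, -265.4346923828125), (64.37364959716797, 66.49247741699219), 88.63357543945312) [ 520.10903583 -265.58815108   34.55768226] ((519.1300659179688, -265.4539489746094), (29.410802841186523, 34.10356140136719), 87.40801239013672)
shutter_pod ((632.8045043945312, -78.33905792236328), (64.55502319335938, 66.01883697509766), 43.744956970214844) [633.79166029 -78.75219197  35.00385989] ((633.0745239257812, -78.24082946777344), (36.49656295776367, 38.91747283935547), 69.73094177246094)Traceback (most recent call last):
  File "<stdin>", line 4, in <module>
IndexError: list index out of range
```

The rocker slope has flipped from +0.207 to −0.205, so the lamp is on. Next is the focus pod, about (11,−546) mm away, or (−157,−523) in tool axes.

```bash
python3 -m crank '[{"rx":0,"ry":0,"rz":0,"dx":-0.09,"dy":-0.3,"dz":0,"gripper":0},{"rx":0,"ry":0,"rz":0,"dx":-0.18,"dy":-0.6,"dz":0,"gripper":0},{"rx":0,"ry":0,"rz":0,"dx":-0.26,"dy":-0.87,"dz":0,"gripper":0},{"rx":0,"ry":0,"rz":0,"dx":-0.26,"dy":-0.87,"dz":0,"gripper":0}]'
python3 -m crank '[{"rx":0,"ry":0,"rz":0,"dx":-0.09,"dy":-0.3,"dz":0,"gripper":0},{"rx":0,"ry":0,"rz":0,"dx":-0.18,"dy":-0.6,"dz":0,"gripper":0},{"rx":0,"ry":0,"rz":0,"dx":-0.26,"dy":-0.87,"dz":0,"gripper":0},{"rx":0,"ry":0,"rz":0,"dx":-0.26,"dy":-0.87,"dz":0,"gripper":0}]'
python3 -m crank '[{"rx":0,"ry":0,"rz":0,"dx":-0.09,"dy":-0.3,"dz":0,"gripper":0},{"rx":0,"ry":0,"rz":0,"dx":-0.18,"dy":-0.6,"dz":0,"gripper":0},{"rx":0,"ry":0,"rz":0,"dx":-0.26,"dy":-0.87,"dz":0,"gripper":0},{"rx":0,"ry":0,"rz":0,"dx":-0.26,"dy":-0.87,"dz":0,"gripper":0}]'
python3 -m crank '[{"rx":0,"ry":0,"rz":0,"dx":-0.09,"dy":-0.3,"dz":0,"gripper":0},{"rx":0,"ry":0,"rz":0,"dx":-0.18,"dy":-0.6,"dz":0,"gripper":0},{"rx":0,"ry":0,"rz":0,"dx":-0.26,"dy":-0.87,"dz":0,"gripper":0},{"rx":0,"ry":0,"rz":0,"dx":-0.26,"dy":-0.87,"dz":0,"gripper":0},{"rx":0,"ry":0,"rz":0,"dx":-0.26,"dy":-0.87,"dz":0,"gripper":0},{"rx":0,"ry":0,"rz":0,"dx":-0.26,"dy":-0.87,"dz":0,"gripper":0}]'
cat > p.py <<'E'
from h import *
import sys
for c in['wrist','top']:
  s,st,W=snap(c)
  if c=='wrist': save(sys.argv[1],s['pixels']);print(st['time_s'],st['eef_pos'],st['eef_rot'],st['ft_force'])
  for t in['focus_pod','shutter_pod']:
   for d in ctrl.cut_out(s,t)[:2]:
    m=d['region'];p=W[m];p=p[np.isfinite(p[:,0])];q=p[(p[:,2]>15)&(p[:,2]<45)];k=q[q[:,2]>31]
    if len(k)<9: continue
    r=cv2.minAreaRect(q[:,:2].astype(np.float32));print(c,t,round(d['score'],2),d['box'],np.round(r[0],1),np.round(r[1]),'key',k.mean(0).round(1),np.median(k[:,2]).round(1),[np.round(x,1) for x in cv2.minAreaRect(k[:,:2].astype(np.float32))])
E
python3 p.py w4
```

```text
time_s: 5.4
eef_pos: [506.2, 140.7, 155.1]
eef_rot: [-0.001, 0.138, 0.99, -0.001]
ft_force: [0.3, 1.2, 0.5]
grip_width: 0.1
grasp_force: 0.0
time_s: 5.8
eef_pos: [508.9, 4.9, 155.3]
eef_rot: [-0.0, 0.138, 0.99, -0.001]
ft_force: [0.5, 0.5, 0.4]
grip_width: 0.2
grasp_force: 0.0
time_s: 6.2
eef_pos: [511.5, -130.9, 155.2]
eef_rot: [0.0, 0.138, 0.99, -0.0]
ft_force: [-0.1, 0.8, -0.0]
grip_width: -0.2
grasp_force: 0.0
time_s: 6.8
eef_pos: [513.6, -261.5, 155.2]
eef_rot: [-0.001, 0.135, 0.991, 0.001]
ft_force: [0.7, -0.3, -0.1]
grip_width: 0.3
grasp_force: 0.0
6.8 [ 513.64078711 -261.53033134  155.155754  ] [-5.08760413e-04  1.35277664e-01  9.90807412e-01  6.06002177e-04] [ 0.68470514 -0.27720169 -0.14078963]
wrist focus_pod 0.78 [280.5, 151.3, 350.3, 224.1] [ 514.9 -265.4] [64. 64.] key [ 514.3 -265.1   34.9] 35.0 [array([ 515.1, -265.3]), array([29.9, 30.1]), np.float64(87.6)]
wrist shutter_pod 0.75 [464.3, 202.6, 544.7, 277.8] [628.4 -79. ] [64. 64.] key [627.1 -79.6  35.3] 35.4 [array([628.7, -78.7]), array([38.9, 38.9]), np.float64(55.6)]
top focus_pod 0.5 [426.3, 168.5, 436.9, 191.4] [ 516.1 -248.7] [33. 62.] key [ 514.4 -255.7   36.8] 36.8 [array([ 506.6, -249.7]), array([25.5, 46. ]), np.float64(74.0)]
top shutter_pod 0.61 [358.7, 125.9, 382.4, 155.1] [628.8 -77. ] [64. 63.] key [628.9 -77.2  36.5] 36.5 [array([629.3, -77. ]), array([39.3, 38.5]), np.float64(14.4)]
```

View pics/w4.png

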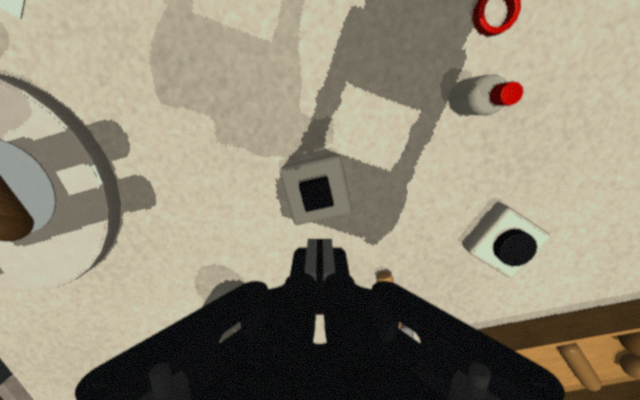

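The picture shows the square-key pod at (316,190) just below the shut fingers and the round-key pod at (507,240), both clear. I'll press the square key at (515,−265).

```bash
python3 -m crank '[{"rx":0,"ry":0,"rz":0,"dx":-0.016,"dy":-0.022,"dz":0.25,"gripper":0},{"rx":0,"ry":0,"rz":0,"dx":-0.016,"dy":-0.022,"dz":0.5,"gripper":0},{"rx":0,"ry":0,"rz":0,"dx":-0.016,"dy":-0.022,"dz":0.68,"gripper":0},{"rx":0,"ry":0,"rz":0,"dx":-0.016,"dy":-0.022,"dz":0.73,"gripper":0},{"rx":0,"ry":0,"rz":0,"dx":-0.016,"dy":-0.022,"dz":0.76,"gripper":0},{"rx":0,"ry":0,"rz":0,"dx":-0.016,"dy":-0.022,"dz":0.78,"gripper":0},{"rx":0,"ry":0,"rz":0,"dx":-0.016,"dy":-0.022,"dz":0.79,"gripper":0},{"rx":0,"ry":0,"rz":0,"dx":-0.016,"dy":-0.022,"dz":0.8,"gripper":0}]'
python3 -m crank '[{"rx":0,"ry":0,"rz":0,"dx":0,"dy":0,"dz":0.013,"gripper":0},{"rx":0,"ry":0,"rz":0,"dx":0,"dy":0,"dz":0.02,"gripper":0},{"rx":0,"ry":0,"rz":0,"dx":0,"dy":0,"dz":0.02,"gripper":0}]'
python3 -m crank '[{"rx":0,"ry":0,"rz":0,"dx":0,"dy":0,"dz":0.01,"gripper":0},{"rx":0,"ry":0,"rz":0,"dx":0,"dy":0,"dz":0.01,"gripper":0}]'
```

```text
time_s: 7.9
eef_pos: [515.5, -267.8, 36.6]
eef_rot: [0.001, 0.136, 0.991, -0.0]
ft_force: [-0.3, -0.4, 0.1]
grip_width: -0.1
grasp_force: 0.0
time_s: 8.2
eef_pos: [515.4, -267.7, 33.0]
eef_rot: [0.001, 0.136, 0.991, -0.0]
ft_force: [0.8, -0.6, 2.0]
grip_width: -0.3
grasp_force: 1.3
time_s: 8.4
eef_pos: [515.3, -267.7, 31.2]
eef_rot: [0.001, 0.136, 0.991, -0.0]
ft_force: [2.1, -0.5, 2.3]
grip_width: 0.0
grasp_force: 1.2
```

```bash
python3 -m crank '[{"rx":0,"ry":0,"rz":0,"dx":0,"dy":0,"dz":0.008,"gripper":0},{"rx":0,"ry":0,"rz":0,"dx":0,"dy":0,"dz":0.008,"gripper":0}]'
python3 -m crank '[{"rx":0,"ry":0,"rz":0,"dx":0,"dy":0,"dz":0.008,"gripper":0},{"rx":0,"ry":0,"rz":0,"dx":0,"dy":0,"dz":0.008,"gripper":0}]'
```

```text
time_s: 8.6
eef_pos: [515.3, -267.6, 30.1]
eef_rot: [0.001, 0.136, 0.991, -0.0]
ft_force: [1.3, -1.0, 4.0]
grip_width: -0.1
grasp_force: 1.9
time_s: 8.8
eef_pos: [515.3, -267.7, 30.0]
eef_rot: [0.001, 0.136, 0.991, -0.0]
ft_force: [-0.9, 0.8, 12.5]
grip_width: 0.1
grasp_force: 6.3
```

The key bottomed out at z=30 with 12.5 N. I'll lift and move (−58,+213) mm in tool axes to the shutter pod, then check both pods.

```bash
python3 -m crank '[{"rx":0,"ry":0,"rz":0,"dx":0,"dy":0,"dz":-0.3,"gripper":0},{"rx":0,"ry":0,"rz":0,"dx":0,"dy":0,"dz":-0.6,"gripper":0},{"rx":0,"ry":0,"rz":0,"dx":0,"dy":0,"dz":-0.75,"gripper":0},{"rx":0,"ry":0,"rz":0,"dx":0,"dy":0,"dz":-0.75,"gripper":0}]'
python3 -m crank '[{"rx":0,"ry":0,"rz":0,"dx":-0.07,"dy":0.25,"dz":0,"gripper":0},{"rx":0,"ry":0,"rz":0,"dx":-0.14,"dy":0.5,"dz":0,"gripper":0},{"rx":0,"ry":0,"rz":0,"dx":-0.2,"dy":0.7,"dz":0,"gripper":0},{"rx":0,"ry":0,"rz":0,"dx":-0.2,"dy":0.7,"dz":0,"gripper":0}]'
python3 -m crank '[{"rx":0,"ry":0,"rz":0,"dx":-0.06,"dy":0.25,"dz":0,"gripper":0},{"rx":0,"ry":0,"rz":0,"dx":-0.12,"dy":0.5,"dz":0,"gripper":0},{"rx":0,"ry":0,"rz":0,"dx":-0.187,"dy":0.718,"dz":0,"gripper":0},{"rx":0,"ry":0,"rz":0,"dx":-0.187,"dy":0.718,"dz":0,"gripper":0},{"rx":0,"ry":0,"rz":0,"dx":-0.187,"dy":0.718,"dz":0,"gripper":0},{"rx":0,"ry":0,"rz":0,"dx":-0.187,"dy":0.718,"dz":0,"gripper":0}]'
python3 p.py w5
```

```text
time_s: 9.2
eef_pos: [515.9, -268.1, 144.4]
eef_rot: [0.002, 0.136, 0.991, -0.001]
ft_force: [-0.1, -0.2, -0.4]
grip_width: -0.0
grasp_force: 0.0
time_s: 9.6
eef_pos: [572.4, -170.5, 139.0]
eef_rot: [-0.002, 0.134, 0.991, 0.001]
ft_force: [-0.7, 0.1, -0.2]
grip_width: -0.4
grasp_force: 0.0
time_s: 10.2
eef_pos: [627.0, -79.3, 140.1]
eef_rot: [-0.001, 0.136, 0.991, -0.0]
ft_force: [0.3, -0.2, -0.2]
grip_width: 0.2
grasp_force: 0.0
10.2 [627.03053277 -79.31134991 140.14731592] [-1.10262277e-03  1.36452663e-01  9.90645975e-01 -8.78529625e-05] [ 0.28086708 -0.18173736 -0.21469706]
wrist focus_pod 0.69 [40.0, 88.1, 147.3, 173.0] [ 515.5 -264.8] [66. 64.] key [ 513.9 -264.8   31.3] 31.2 [array([ 516.1, -263.9]), array([27.3, 25.9]), np.float64(87.5)]
wrist focus_pod 0.59 [531.5, 104.4, 634.8, 266.3] [691.7 159.9] [ 53. 160.] key [671.5 167.8  31.6] 31.5 [array([691.8, 160.6]), array([ 39.7, 142.9]), np.float64(74.5)]
wrist shutter_pod 0.6 [277.1, 149.6, 365.8, 235.5] [629.3 -78.1] [64. 64.] key [628.4 -77.8  35.6] 35.6 [array([628.9, -78. ]), array([38.3, 38.8]), np.float64(73.7)]
top focus_pod 0.56 [425.3, 168.3, 446.0, 191.1] [ 515.1 -264.1] [62. 64.] key [ 516.2 -264.7   33.2] 32.8 [array([ 519.5, -263.5]), array([35.3, 41.6]), np.float64(59.1)]
top shutter_pod 0.57 [363.7, 131.0, 382.7, 150.2] [623.8 -85.6] [65. 46.] key [626.  -75.7  36.4] 36.2 [array([622.9, -74.1]), array([37.7, 36.8]), np.float64(62.0)]
top shutter_pod 0.5 [362.5, 137.0, 376.7, 148.3] [624.8 -74.4] [42. 33.] key [626.1 -75.7  36.4] 36.2 [array([625.6, -75.6]), array([37.7, 30.6]), np.float64(62.0)]
```

View pics/w5.png

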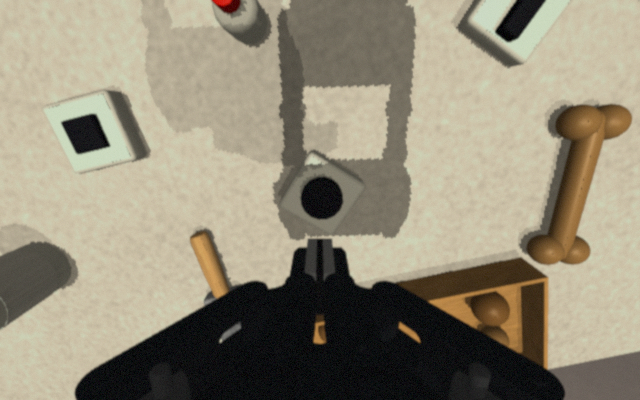

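The picture shows the square key down at (86,134) with its pod unmoved, and the round shutter key at (321,198) just below the fingertips. Pressing the shutter now, in steps.

```bash
python3 -m crank '[{"rx":0,"ry":0,"rz":0,"dx":-0.01,"dy":0.012,"dz":0.25,"gripper":0},{"rx":0,"ry":0,"rz":0,"dx":-0.01,"dy":0.012,"dz":0.5,"gripper":0},{"rx":0,"ry":0,"rz":0,"dx":-0.01,"dy":0.012,"dz":0.63,"gripper":0},{"rx":0,"ry":0,"rz":0,"dx":-0.01,"dy":0.012,"dz":0.66,"gripper":0},{"rx":0,"ry":0,"rz":0,"dx":-0.01,"dy":0.012,"dz":0.68,"gripper":0},{"rx":0,"ry":0,"rz":0,"dx":-0.01,"dy":0.012,"dz":0.7,"gripper":0},{"rx":0,"ry":0,"rz":0,"dx":-0.01,"dy":0.012,"dz":0.71,"gripper":0},{"rx":0,"ry":0,"rz":0,"dx":-0.01,"dy":0.012,"dz":0.72,"gripper":0}]'
python3 -m crank '[{"rx":0,"ry":0,"rz":0,"dx":0,"dy":0,"dz":0.008,"gripper":0},{"rx":0,"ry":0,"rz":0,"dx":0,"dy":0,"dz":0.013,"gripper":0},{"rx":0,"ry":0,"rz":0,"dx":0,"dy":0,"dz":0.013,"gripper":0}]'
```

```text
time_s: 11.3
eef_pos: [630.8, -77.1, 34.4]
eef_rot: [0.001, 0.136, 0.991, -0.0]
ft_force: [0.4, 0.0, 1.9]
grip_width: -0.0
grasp_force: 1.2
time_s: 11.6
eef_pos: [630.8, -77.1, 31.9]
eef_rot: [0.001, 0.136, 0.991, -0.0]
ft_force: [2.2, -0.7, 4.2]
grip_width: -0.0
grasp_force: 1.9
```

```bash
python3 -m crank '[{"rx":0,"ry":0,"rz":0,"dx":0,"dy":0,"dz":0.008,"gripper":0},{"rx":0,"ry":0,"rz":0,"dx":0,"dy":0,"dz":0.016,"gripper":0},{"rx":0,"ry":0,"rz":0,"dx":0,"dy":0,"dz":0.016,"gripper":0}]'
python3 -m crank '[{"rx":0,"ry":0,"rz":0,"dx":0,"dy":0,"dz":0.008,"gripper":0},{"rx":0,"ry":0,"rz":0,"dx":0,"dy":0,"dz":0.008,"gripper":0},{"rx":0,"ry":0,"rz":0,"dx":0,"dy":0,"dz":0.008,"gripper":0}]'
```

```text
time_s: 11.9
eef_pos: [630.8, -77.1, 30.0]
eef_rot: [0.001, 0.136, 0.991, -0.0]
ft_force: [-0.2, -1.6, 9.3]
grip_width: -0.1
grasp_force: 4.9
time_s: 12.2
eef_pos: [630.9, -77.1, 29.9]
eef_rot: [0.001, 0.136, 0.991, -0.0]
ft_force: [-2.2, -0.9, 17.6]
grip_width: 0.2
grasp_force: 8.3
```

Run:
```python
from h import *
s,st,W=snap('scene');print(st['ft_force'])
for t in['focus_pod','erase_pod','rocker_high_end']:
  for d in ctrl.cut_out(s,t)[:2]:
    p=W[d['region']];p=p[np.isfinite(p[:,0])];print(t,d['score'],np.median(p,0).round(),np.percentile(p[:,2],[90,97]).round(1))
    if t[0]=='r': A=np.c_[p[:,:2]-p[:,:2].mean(0),np.ones(len(p))];print(np.linalg.lstsq(A,p[:,2],rcond=None)[0].round(2))
ctrl.job_done()
```

```text
[-2.18881574 -0.85460763 17.63619067]
focus_pod 0.96 [ 532. -265.   23.] [28.8 30.2]
focus_pod 0.43 [ 750. -221.   17.] [20.  21.1]
erase_pod 0.92 [532. 113.  22.] [33.9 35.8]
erase_pod 0.17 [641. -84.  29.] [31.6 36.7]
rocker_high_end 0.68 [264. 270.  86.] [94.2 96.5]
[ 0.17  0.15 85.72]
rocker_high_end 0.65 [488. 274.  70.] [74.5 76.3]
[-2.400e-01  1.000e-02  6.899e+01]
the job is handed in; nothing more can be done
```

The job is handed in with the lamp switched on, the focus-lock key fully down, and the shutter key still held fully down at about 18 N; the erase key was not touched.

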